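# Open up the hotplate and switch it on

## Task

Get the hotplate ready for the wax kettle: with a fingertip under its front grip, push the hinged cover up and over past upright so that it leans back open on its own, swinging it without flinging it; only then press the round switch on the control strip fully down so that it stays in. Do not pinch the cover, do not lift, tip or shove the hotplate, leave the heat dial as it is set, and leave the tins, kettle, bowl, screwdriver and candle box where they stand.

Things in the scene. Friction and masses are not known exactly. Their poses are not given: they have to be found in the camera images.
- hotplate: white enamel single-ring hotplate, 210 mm deep (x), 314 mm wide (y), loose on rubber feet, 3.2 kg; origin under its centre on the table, +x to its back, +y to its left seen from its front, z up. Deck 72 mm high. The cover spans y -77 to +149 mm; the bare control strip right of it carries the switch (nearer the front) and the dial. Front face at x = -105 mm, plain below the cover's grip
- cover (a joint): the cover's hinge angle: 0 shut, grows as it opens, 1.57 upright, 1.92 at its stop, leaning 20 degrees back. Free hinge: it falls shut below upright and leans open by itself beyond it. The cover weighs about 0.4 kg; about 2 N upward at the grip raises it
- cover_hinge (a point): middle of the hinge line, in the hotplate's frame at (105, 36, 78) mm; the line runs along the hotplate's y. The point turns with the cover: its x axis points from front to back along the cover, its z out of the cover's outer face
- cover_lip (a point): middle of the lower front edge of the cover's black grip bar, 130 mm wide (y) and 8 mm thick, which sticks out 27 mm in front of the hotplate. Shut, this edge is 86 mm above the table; it lies 237 mm in front of the hinge line and 8 mm above it (cover's frame x -237, z +8 mm) and turns with the cover
- cover_skin: the cover's white outer pan, 206 mm (x) by 226 mm (y), ending 31 mm behind the grip's front edge; its outer face is 22 mm above the hinge line; origin on the hinge line, axes as cover_hinge
- cover_lining: the cover's inner side: a flat steel sheet, its face 11 mm above the hinge line and 6 to 200 mm in front of it, with 16 mm skirts left and right, and the black grip bar, its underside 3 mm lower than the sheet; origin and axes as cover_hinge. Fingers on skin and lining at once count as pinching
- switch (a joint): the latching push switch: 0 out (off), 0.006 m fully down (on). It takes about 3 N to move, has no spring, and stays where it is pressed
- switch_top (a point): centre of the top of the black round switch button, 27 mm across, in the hotplate's frame at (-55, -118, 86) mm when out; it moves straight down 6 mm, its bezel of 38 mm then stands 4 mm lower than its top
- dial (a joint): the heat dial's angle, 0 as set, turning either way with little friction; to be left alone
- dial_top (a point): centre of the top of the heat dial, a black round knob 46 mm across with a bar on top, 24 mm above the deck, 100 mm behind the switch
- tin1: filled candle tin, 98 mm across, 130 mm tall with a paper-thin cardboard tab up to 149 mm; origin at the centre of its underside. Bystander
- tin2: filled candle tin, 98 mm across, 130 mm tall with a paper-thin cardboard tab up to 149 mm; origin at the centre of its underside. Bystander
- tin3: filled candle tin, 98 mm across, 130 mm tall with a paper-thin cardboard tab up to 149 mm; origin at the centre of its underside. Bystander
- tin4: filled candle tin, 98 mm across, 130 mm tall with a paper-thin cardboard tab up to 149 mm; origin at the centre of its underside. Bystander
- kettle: white enamel kettle with a black bow handle, 168 mm across, 219 mm tall over the handle, spout reaching 140 mm along its -x; origin at the centre of its underside. Bystander
- bowl: white bowl, 124 mm across, 42 mm tall; origin at the centre of its underside. Bystander
- screwdriver: screwdriver with a blue handle lying along its x; origin on the table under its middle. Bystander
- candle_box: open cardboard box of white candles, 100 by 85 mm and 100 mm tall, candles up to 165 mm; origin at the centre of its underside. Bystander

How it is judged:
On the way, in this order (a step that is already met when the one before it is completed fails the run):
1. the cover leans open past upright (1.75 rad or more) with nothing touching it (value of joint cover above 1.75 rad and contact force between anything else and cover_skin below 0.3 N and contact force between anything else and cover_lining below 0.3 N), for 0.3 s.
2. the switch is pressed down (value of joint switch above 0.0048 m), for 0.2 s.
At the end, for the whole second after the job is handed in: the cover leans open by itself at 1.75 rad or more, at rest and touched by nothing; the switch is at least 4.8 mm down; the hotplate is within 20 mm of where it stood (all of step 1 and velocity of joint cover below 0.1 rad/s and value of joint switch above 0.0048 m and distance of hotplate from where it was at the start of the episode below 0.02 m).
It fails at once if the cover is flung: its hinge turns faster than 4 rad/s in opening (velocity of joint cover above 4 rad/s).
It fails at once if the cover is pinched: the fingers press on its outer pan and its inner side at once (contact force between the fingers and cover_skin above 0.5 N and contact force between the fingers and cover_lining above 0.5 N).
It fails at once if the hotplate is shoved more than 20 mm, or lifted or tipped more than 3 degrees (distance of hotplate from where it was at the start of the episode above 0.02 m or angle between hotplate's own z axis and vertical above 0.052 rad or height (world z) of hotplate above 0.01 m).
It fails at once if the heat dial is turned more than 0.3 rad (value of joint dial above 0.3 rad or value of joint dial below -0.3 rad).
It fails at once if a bystander is lifted, knocked over or moved more than 20 mm (distance of any of tin1, tin2, tin3, tin4, kettle, bowl, screwdriver, candle_box from where it was at the start of the episode above 0.02 m or angle between any of tin1, tin2, tin3, tin4, kettle, bowl, candle_box's own z axis and vertical above 0.3 rad).
It also fails if it takes over 48 s, if anything falls off the work surface, if the arm or the gripper's body presses on something with over 40 N, if the wrist force passes 120 N, or if a joint passes its speed limit or range.

## Robot

A 6-joint arm with a two-finger parallel gripper is mounted at the origin on the work surface. World frame = base frame: x ahead of the robot, y to its left, z up, the work surface at z = 0. Lengths are in m, angles in rad, forces in N, time in s.
With the tool pointing down it reaches from about 0.25 to 0.725 m from the base axis. Payload 4 kg.
Tool frame: the origin (TCP) lies between the finger pads; the fingertips stand 17 mm ahead of it and the grasp point (between the pads) lies 2 mm behind it; z points along the fingers, y is the direction in which the jaws open and shut (so a half turn about z gives the same grasp; the last joint's range is limited). The gripper opens to 85 mm and grips with 20 to 120 N. Pads are 22 mm wide; open, the fingers measure 114 mm over their backs; the gripper's body (76 mm by 85 mm) begins 54 mm behind the grasp point. The pads swing forward as they close: fully open they stand 13 mm farther back than shut.
Start: joints at [-1.286, 0.241, 0.005, 1.335, 0, 1.571], TCP at [0.14, -0.48, 0.248] pointing down, gripper open.
Joint ranges: [-2.72, 2.72], [-1.05, 1.87], [-1.09, 1.28], [-1.99, 2.15], [-1.42, 1.44], [-3.14, 3.14]. Speed limits (rad/s): [2.79, 2.79, 3.14, 3.14, 3.14, 3.14].

## Interface

Orientations are given as a unit quaternion [x, y, z, w].
In Python, from workcell import readout, viewer, order gives the robot as it stands. The module is installed in compiled form; this text tells all that it offers.
- The arm moves only by the shell command python3 -m crank 'ROWS'. ROWS is text: rows parted by semicolons, each of 7 numbers parted by spaces: the shift along the tool's x, y, z in m, then the turn, a rotation vector about the tool's x, y, z in rad, then the gripper's target within -1 to 1 (shut at 1, half-way at 0, fully open at -1). A call has 1 to 20 rows; each row shifts and turns the pose as measured when the row begins, along the tool's axes as they then stand; what a row does not reach is not made up. A row lasts 1/12 s, in which the tool goes at most 41.7 mm and 7.16 degrees, less where a joint would pass 70% of its speed; a pose out of reach is approached as far as the arm can. A call with a gripper value outside its range is refused whole. The fingers move at their own pace and stop on an object; the grip force is fixed at half the most. Time passes only in rows, so rows that do not move let the fingers close. It gives the time, the measured TCP pose, the force and the opening at its end, in the units of the state.
- readout.get_obs(): the state, without advancing time (a new reading comes with each control period).
- viewer.camera(name): name is "side" or "top" or "wrist"; returns the picture (480x640x3 uint8, red, green, blue); there is no depth.
- viewer.calibration(name): a dict with "fx", "fy", "cx", "cy" (pixels), "eye" and "rotation" of the camera in the world. Camera axes: x right, y down, z forward; pixel columns grow to the right and rows downward; lengths in m; the calibration is good to about 2 mm. A picture is of the moment at which its call begins: read the wrist's pose just before it. calibration takes no time and is no camera call; for the wrist camera it gives the pose at the moment of the call.
- order.job_done(): hands the job in, once; it reports no verdict.
The state is a dict: "clock": time; "joint_pos": joint angles; "joint_vel": joint speeds; "tau": joint torques, N m; "eef_pos": TCP position; "tool_rot": TCP orientation; "ft_force": force on the tool from outside, world axes, zero at the start; "ft_torque": the same for the moment, N m; "grip_width": finger opening in m.
Only numpy, scipy, OpenCV 4.12 (cv2) and the standard library are available. Lean on these libraries where they do the work, as an engineer would, in place of code of your own. Each camera call takes 0.05 s, during which the arm holds its last target. There are 200 camera calls.

## Working session

There is one attempt and no reset: what is moved stays moved. The work goes in short steps, Python scripts to look and compute and a shell command to move; the robot and the scene stay as the last step left them, time stands still between calls to the robot, and variables do not carry over. Pictures are saved under pics/ and viewed, about 8 in all and at most 12, crops included, and the job is handed in when it is done.

```bash
mkdir -p pics; python3 - <<'E'
from workcell import readout, viewer
import cv2
for n in ("top","side"):
    cv2.imwrite(f"pics/{n}0.png",viewer.camera(n)[:,:,::-1])
    c=viewer.calibration(n);print(n,c)
o=readout.get_obs();print(o["clock"],o["eef_pos"],o["tool_rot"],o["grip_width"])
E
```

```text
top {'fx': 459.65370958932147, 'fy': 459.65370958932147, 'cx': 316.01879096327025, 'cy': 237.59211925430947, 'eye': array([ 0.54733957, -0.00317836,  1.02760424]), 'rotation': array([-0.70103725,  0.7127076 , -0.01268012,  0.02082946])}
side {'fx': 510.8556765705078, 'fy': 510.8556765705078, 'cx': 311.96889698638006, 'cy': 230.4872022099775, 'eye': array([ 1.41080804, -0.31467817,  0.92348232]), 'rotation': array([ 0.76182466,  0.51092221, -0.22326103, -0.32975171])}
0.1 [ 0.14034572 -0.47934417  0.24749612] [ 9.89877314e-01  1.41922522e-01 -1.18316887e-04 -9.42081773e-04] 0.08556672339250251
```

View pics/top0.png

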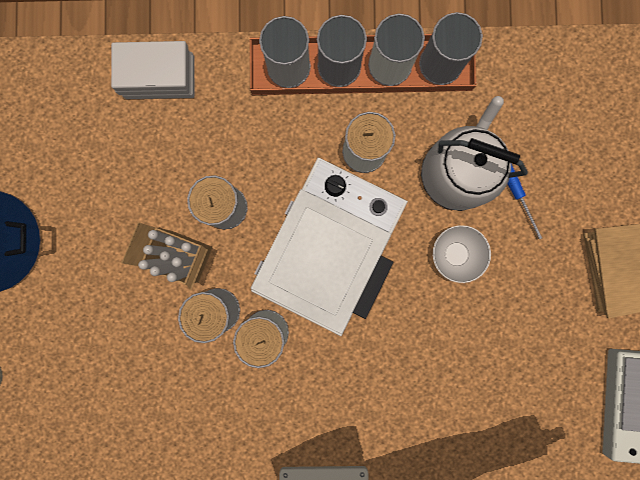

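View pics/side0.png

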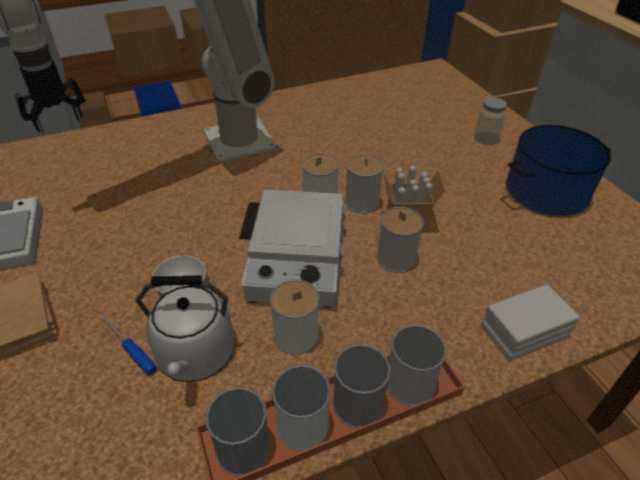

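The top view shows the hotplate rotated, with its grip bar facing right and slightly down around (373,287), the switch at (378,207) and the dial at (335,186). The bowl is at (462,253) and the kettle at (468,165). There is open space in front of the grip towards the robot. Next I'll fit the pose.

```bash
cat > h.py <<'E'
import numpy as np
from scipy.spatial.transform import Rotation as R
from scipy.optimize import least_squares
from workcell import readout, viewer
def proj(c,P):
    q=(np.atleast_2d(P)-c["eye"])@R.from_quat(c["rotation"]).as_matrix()
    return np.c_[c["fx"]*q[:,0]/q[:,2]+c["cx"], c["fy"]*q[:,1]/q[:,2]+c["cy"]]
def H2W(p,P):
    c,s=np.cos(p[2]),np.sin(p[2]); P=np.atleast_2d(P)
    return np.c_[p[0]+c*P[:,0]-s*P[:,1], p[1]+s*P[:,0]+c*P[:,1], P[:,2]]
E
python3 - <<'E'
from h import *
import cv2
c=viewer.calibration("top")
L=np.array([[-55,-118,86],[45,-118,96],[-132,-29,94],[-132,101,94],[105,-157,72],[-105,-157,72],[-101,149,100],[105,149,100]])/1e3
px=np.array([[378,206],[335,185],[393,262],[365,319],[318,158],[407,202],[342,335],[251,291]])
f=least_squares(lambda p:(proj(c,H2W(p,L))-px).ravel(),[.55,0,1.2],loss="soft_l1")
print(f.x,np.degrees(f.x[2]));print((proj(c,H2W(f.x,L))-px).round(1))
s=viewer.calibration("side")
print(proj(s,H2W(f.x,L)).round(0).tolist())
np.save("pose.npy",f.x)
print("lip",H2W(f.x,[-.132,.036,.086]),"switch",H2W(f.x,L[0]),"hinge",H2W(f.x,[.105,.036,.078]))
im=cv2.imread("pics/side0.png")[170:320,200:400];cv2.imwrite("pics/sc.png",cv2.resize(im,None,fx=4,fy=4)[:600])
E
```

```text
[ 0.57331524 -0.01905479  1.09940342] 62.99117608899394
[[ 0.3  0.7]
 [-0.3 -0.3]
 [ 1.   0.2]
 [ 1.   1.3]
 [-1.2 -0.4]
 [ 0.2 -0.8]
 [-0.1  0.5]
 [-1.2 -1.1]]
[[265.0, 268.0], [309.0, 268.0], [238.0, 236.0], [248.0, 201.0], [336.0, 290.0], [240.0, 284.0], [262.0, 188.0], [342.0, 192.0]]
lip [[ 0.48129666 -0.12030982  0.086     ]] switch [[ 0.65346873 -0.12164337  0.086     ]] hinge [[0.58892493 0.09084215 0.078     ]]
```

```bash
python3 -m crank '.0336 -.0152 0 0 0 0 1;.0336 -.0152 0 0 0 0 1;.0336 -.0152 0 0 0 0 1;.0336 -.0152 0 0 0 0 1;.0336 -.0152 0 0 0 0 1;.0336 -.0152 0 0 0 0 1;.0336 -.0152 0 0 0 0 1;.0336 -.0152 0 0 0 0 1;.0336 -.0152 0 0 0 0 1;.0336 -.0152 0 0 0 0 1;0 0 0 0 0 -.102 1;0 0 0 0 0 -.102 1;0 0 0 0 0 -.102 1;0 0 0 0 0 -.102 1;0 0 0 0 0 -.102 1;0 0 0 0 0 -.102 1;0 0 0 0 0 -.102 1;0 0 0 0 0 -.102 1;0 0 0 0 0 0 1'
cat >> h.py <<'E'
def to(pos,head,tau):
    "delta in current tool frame to tool tip(17mm ahead of TCP) at pos, z heading head, dipping tau"
    o=readout.get_obs(); Rt=R.from_quat(o["tool_rot"]); h=np.array([np.cos(head),np.sin(head),0]);u=np.array([0,0,1])
    z=h*np.cos(tau)-u*np.sin(tau); x=h*np.sin(tau)+u*np.cos(tau)
    G=R.from_matrix(np.c_[x,np.cross(z,x),z])
    d=Rt.inv().apply(np.array(pos)-.017*z-o["eef_pos"])
    print("t",o["clock"],"tip",(o["eef_pos"]+.017*Rt.apply([0,0,1])).round(4),"shift",d.round(4),"turn",(Rt.inv()*G).as_rotvec().round(3),"j",np.round(o["joint_pos"],2),"F",np.round(o["ft_force"],1))
E
python3 - <<'E'
from h import *
p=np.load("pose.npy");to([.44,-.2,.07],p[2],.7)
E
```

```text
clock: 1.68
eef_pos: [0.4305, -0.2242, 0.2369]
tool_rot: [0.842, 0.54, -0.003, -0.01]
ft_force: [-0.3, 0.1, 1.1]
grip_width: -0.0002
t 1.6833 tip [ 0.4303 -0.224   0.2199] shift [0.0121 0.001  0.156 ] turn [-0.036  0.866  0.03 ] j [-0.48  0.23 -0.04  1.32  0.    1.52] F [-0.3  0.1  1.1]
```

```bash
python3 -m crank '0 0 0 -.004 .108 .004 1;0 0 0 -.004 .108 .004 1;0 0 0 -.004 .108 .004 1;0 0 0 -.004 .108 .004 1;0 0 0 -.004 .108 .004 1;0 0 0 -.004 .108 .004 1;0 0 0 -.004 .108 .004 1;0 0 0 -.004 .108 .004 1;0 0 0 0 0 0 1'
python3 - <<'E'
from h import *
p=np.load("pose.npy");to(H2W(p,[-.175,.036,.068])[0],p[2],.7)
E
```

```text
clock: 2.43
eef_pos: [0.4329, -0.2232, 0.238]
tool_rot: [0.772, 0.46, 0.374, -0.229]
ft_force: [-1.1, -0.3, -1.3]
grip_width: -0.0003
t 2.4333 tip [ 0.4392 -0.2113  0.2275] shift [-0.0901 -0.0033  0.1431] turn [ 0.01  -0.038 -0.02 ] j [-0.91  0.49  0.01  1.58  0.8   0.94] F [-1.1 -0.3 -1.3]
```

```bash
python3 -m crank '-.0113 0 .0179 0 0 0 1;-.0113 0 .0179 0 0 0 1;-.0113 0 .0179 0 0 0 1;-.0113 0 .0179 0 0 0 1;-.0113 0 .0179 0 0 0 1;-.0113 0 .0179 0 0 0 1;-.0113 0 .0179 0 0 0 1;-.0113 0 .0179 0 0 0 1;0 0 0 0 0 0 1'
python3 - <<'E'
from h import *
import cv2
p=np.load("pose.npy");to(H2W(p,[-.125,.036,.066])[0],p[2],.7)
cv2.imwrite("pics/t1.png",cv2.resize(viewer.camera("top")[180:380,270:490,::-1],None,fx=3,fy=3))
c=viewer.calibration("top");o=readout.get_obs();print(proj(c,o["eef_pos"]+.017*R.from_quat(o["tool_rot"]).apply([0,0,1])))
E
```

```text
clock: 3.18
eef_pos: [0.4613, -0.1741, 0.0728]
tool_rot: [0.781, 0.457, 0.363, -0.224]
ft_force: [-0.2, 1.1, 0.7]
grip_width: 0.0001
t 3.1833 tip [ 0.4674 -0.1625  0.0619] shift [ 0.0355 -0.0083  0.0366] turn [ 0.014 -0.011 -0.034] j [-0.8   0.62 -0.24  1.07  0.82  1.12] F [-0.2  1.1  0.7]
[[399.04787467 296.16673214]]
```

View pics/t1.png

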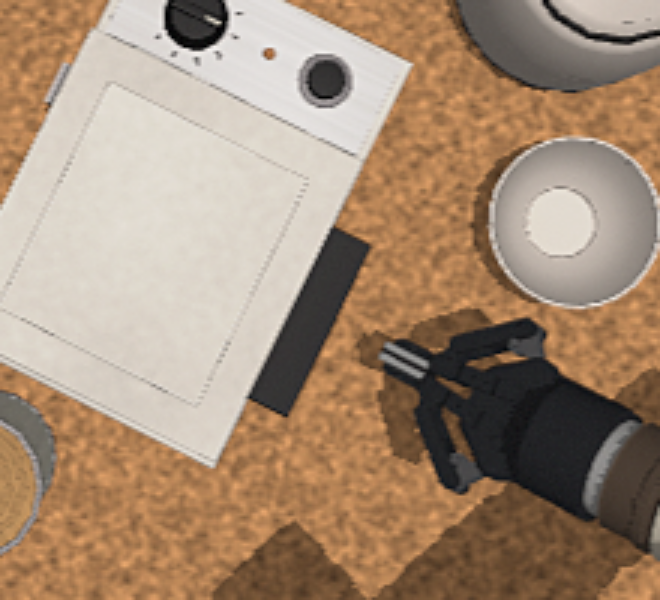

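```bash
python3 -m crank '.009 -.002 .0092 0 0 -.012 1;.009 -.002 .0092 0 0 -.011 1;.009 -.002 .0092 0 0 -.011 1;.0085 -.002 .009 0 0 0 1;0 0 0 0 0 0 1'
cat >> h.py <<'E'
def arc(angs,a=.222,b=.008,tau=.7):
    p=np.load("pose.npy");o=readout.get_obs();Rt=R.from_quat(o["tool_rot"])
    M=Rt.as_matrix(); hp=o["eef_pos"]+.017*M[:,2]+.011*M[:,0]
    H=H2W(p,[.105,.036,.078])[0];h=np.array([np.cos(p[2]),np.sin(p[2]),0])
    X=(hp-H)@h;Z=hp[2]-H[2];lat=(hp-H)@np.cross([0,0,1],h)
    print("t",o["clock"],"corner X Z lat",np.round([X,Z,lat],4),"ang",np.degrees(np.arctan2(Z,-X)).round(1),"rad",np.hypot(X,Z).round(4),"F",np.round(o["ft_force"],1),"j",np.round(o["joint_pos"],2))
    to(hp,p[2],tau)
    prev=hp
    for g in angs:
        t=np.radians(g);w=H+h*(-a*np.cos(t)+b*np.sin(t))+[0,0,a*np.sin(t)+b*np.cos(t)]
        print(g,Rt.inv().apply(w-prev).round(4));prev=w
E
python3 -c "
from h import *
arc([-4,0,4,8,12,16,20,24,28,32])"
```

```text
clock: 3.65
eef_pos: [0.4831, -0.1294, 0.0852]
tool_rot: [0.774, 0.472, 0.366, -0.21]
ft_force: [-0.6, 0.1, -0.8]
grip_width: 0.0002
t 3.65 corner X Z lat [-0.2242  0.0047 -0.0061] ang 1.2 rad 0.2242 F [-0.6  0.1 -0.8] j [-0.71  0.55 -0.31  0.94  0.85  1.24]
t 3.65 tip [ 0.4894 -0.118   0.0743] shift [0.011  0.0004 0.    ] turn [ 0.023 -0.     0.006] j [-0.71  0.55 -0.31  0.94  0.85  1.24] F [-0.6  0.1 -0.8]
-4 [-0.0079 -0.0064  0.0094]
0 [ 0.0119  0.0003 -0.01  ]
4 [ 0.0125  0.0003 -0.0091]
8 [ 0.0131  0.0003 -0.0082]
12 [ 0.0137  0.0002 -0.0073]
16 [ 0.0142  0.0002 -0.0063]
20 [ 0.0146  0.0002 -0.0053]
24 [ 0.0149  0.0002 -0.0043]
28 [ 0.0152  0.0002 -0.0032]
32 [ 0.0154  0.0001 -0.0022]
```

```bash
python3 -m crank '.0125 0 -.0095 0 0 0 1;.0125 0 -.009 0 0 0 1;.013 0 -.008 0 0 0 1;.0135 0 -.0073 0 0 0 1;.014 0 -.0063 0 0 0 1;.0145 0 -.0053 0 0 0 1;.015 0 -.0043 0 0 0 1'
python3 - <<'E'
from h import *
import cv2
arc([24,28,32,36,40,44,48,52,56,60,64,68,72])
cv2.imwrite("pics/s2.png",cv2.resize(viewer.camera("side")[100:350,140:440,::-1],None,fx=2.4,fy=2.4))
E
```

```text
clock: 4.23
eef_pos: [0.4922, -0.1121, 0.199]
tool_rot: [0.778, 0.471, 0.362, -0.206]
ft_force: [-0.7, -0.3, 0.5]
grip_width: -0.0001
t 4.2333 corner X Z lat [-0.2047  0.1182 -0.0064] ang 30.0 rad 0.2363 F [-0.7 -0.3  0.5] j [-0.66  0.37 -0.22  1.15  0.84  1.31]
t 4.2333 tip [ 0.4985 -0.1009  0.1879] shift [0.0108 0.0005 0.    ] turn [0.028 0.012 0.003] j [-0.66  0.37 -0.22  1.15  0.84  1.31] F [-0.7 -0.3  0.5]
24 [-0.0122 -0.007   0.0171]
28 [ 0.0151  0.0001 -0.0034]
32 [ 0.0153  0.0001 -0.0024]
36 [ 0.0155  0.0001 -0.0013]
40 [ 0.0155  0.     -0.0002]
44 [0.0155 0.     0.0009]
48 [ 0.0154 -0.      0.002 ]
52 [ 0.0152 -0.      0.003 ]
56 [ 0.015  -0.0001  0.0041]
60 [ 0.0146 -0.0001  0.0051]
64 [ 0.0142 -0.0001  0.0061]
68 [ 0.0138 -0.0002  0.0071]
72 [ 0.0133 -0.0002  0.008 ]
```

View pics/s2.png

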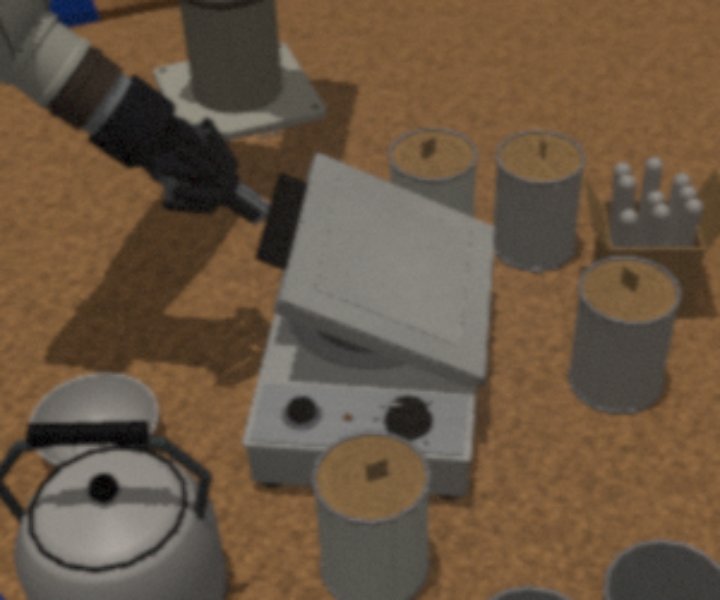

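The cover is at about 28° and rests on the fingertip, but the tip is close to the lip edge. I'll slide it further under before lifting on.

```bash
python3 -m crank '0 -.003 .01 0 0 0 1;0 -.003 .01 0 0 0 1;0 0 0 0 0 0 1'
python3 - <<'E'
from h import *
arc([32,36,40,44,48,52,56,60,64,68,72])
E
```

```text
clock: 4.53
eef_pos: [0.4986, -0.0972, 0.1952]
tool_rot: [0.776, 0.474, 0.366, -0.2]
ft_force: [0.5, -0.7, 0.4]
grip_width: 0.0002
t 4.5333 corner X Z lat [-0.1885  0.1144 -0.0054] ang 31.3 rad 0.2205 F [ 0.5 -0.7  0.4] j [-0.63  0.36 -0.26  1.08  0.85  1.36]
t 4.5333 tip [ 0.505  -0.086   0.1841] shift [0.0108 0.0007 0.    ] turn [0.039 0.012 0.015] j [-0.63  0.36 -0.26  1.08  0.85  1.36] F [ 0.5 -0.7  0.4]
32 [ 0.0106 -0.0051 -0.0034]
36 [ 0.0155  0.0003 -0.0013]
40 [ 0.0155  0.0002 -0.0002]
44 [0.0155 0.0002 0.0009]
48 [0.0154 0.0001 0.002 ]
52 [0.0152 0.0001 0.003 ]
56 [0.015  0.0001 0.0041]
60 [0.0146 0.     0.0051]
64 [ 0.0142 -0.      0.0061]
68 [ 0.0138 -0.0001  0.0071]
72 [ 0.0133 -0.0001  0.008 ]
```

```bash
python3 -m crank '.010 0 -.001 0 0 0 1;.0155 0 0 0 0 0 1;.0155 0 .001 0 0 0 1;.0155 0 .002 0 0 0 1;.0155 0 .003 0 0 0 1'
python3 - <<'E'
from h import *
arc([48,52,56,60,64,68,72,76,80])
E
```

```text
clock: 4.95
eef_pos: [0.5217, -0.0519, 0.2512]
tool_rot: [0.778, 0.47, 0.366, -0.2]
ft_force: [0.3, -0.0, -0.3]
grip_width: 0.0002
t 4.95 corner X Z lat [-0.1376  0.1705 -0.0055] ang 51.1 rad 0.2191 F [ 0.3 -0.  -0.3] j [-0.53  0.26 -0.23  1.08  0.86  1.53]
t 4.95 tip [ 0.5281 -0.0407  0.2401] shift [0.0108 0.0007 0.    ] turn [0.041 0.012 0.007] j [-0.53  0.26 -0.23  1.08  0.86  1.53] F [ 0.3 -0.  -0.3]
48 [-0.0033 -0.0054 -0.0039]
52 [ 0.0152 -0.      0.003 ]
56 [ 0.015  -0.0001  0.0041]
60 [ 0.0146 -0.0001  0.0051]
64 [ 0.0142 -0.0001  0.0061]
68 [ 0.0138 -0.0002  0.0071]
72 [ 0.0133 -0.0002  0.008 ]
76 [ 0.0127 -0.0003  0.009 ]
80 [ 0.012  -0.0003  0.0098]
```

```bash
python3 -m crank '.015 0 .003 0 0 0 1;.015 0 .004 0 0 0 1;.0146 0 .005 0 0 0 1;.0142 0 .006 0 0 0 1;.0138 0 .007 0 0 0 1;.0133 0 .008 0 0 0 1'
python3 - <<'E'
from h import *
import cv2
arc([76,79,82,85,88,91,94,97,100,103,106])
cv2.imwrite("pics/s3.png",cv2.resize(viewer.camera("side")[40:340,140:440,::-1],None,fx=2,fy=2))
E
```

```text
clock: 5.45
eef_pos: [0.5622, 0.0224, 0.3068]
tool_rot: [0.777, 0.47, 0.369, -0.198]
ft_force: [0.0, 0.2, -0.8]
grip_width: -0.0003
t 5.45 corner X Z lat [-0.0531  0.2261 -0.008 ] ang 76.8 rad 0.2323 F [ 0.   0.2 -0.8] j [-0.35  0.19 -0.18  0.99  0.84  1.8 ]
t 5.45 tip [0.5688 0.0335 0.2958] shift [0.0109 0.0008 0.    ] turn [0.047 0.008 0.009] j [-0.35  0.19 -0.18  0.99  0.84  1.8 ] F [ 0.   0.2 -0.8]
76 [-0.0019 -0.0085  0.0107]
79 [ 0.009  -0.0003  0.0073]
82 [ 0.0086 -0.0003  0.0078]
85 [ 0.0082 -0.0003  0.0082]
88 [ 0.0078 -0.0003  0.0086]
91 [ 0.0073 -0.0004  0.009 ]
94 [ 0.0068 -0.0004  0.0094]
97 [ 0.0063 -0.0004  0.0097]
100 [ 0.0058 -0.0004  0.0101]
103 [ 0.0053 -0.0004  0.0103]
106 [ 0.0047 -0.0005  0.0106]
```

View pics/s3.png

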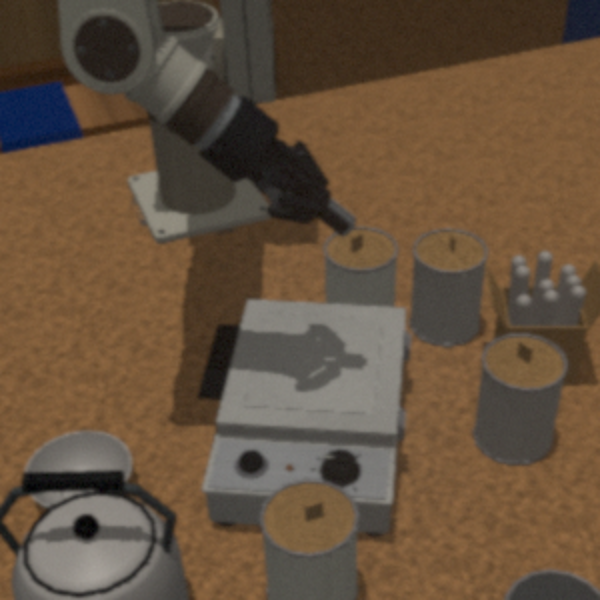

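The cover slipped off the tip and fell shut. It is closed again in the view, and the hotplate's switch and dial are still at the same pixels, about (265,271) in the full image. I'll back out and retry with a flatter finger inserted deeper.

```bash
python3 -m crank '-.0187 0 -.022 0 0 0 1;-.0187 0 -.022 0 0 0 1;-.0187 0 -.022 0 0 0 1;-.0187 0 -.022 0 0 0 1;-.0187 0 -.022 0 0 0 1;-.0187 0 -.022 0 0 0 1;-.0187 0 -.022 0 0 0 1;-.0187 0 -.022 0 0 0 1;0 0 0 .015 .1 0 1;0 0 0 .015 .1 0 1;0 0 0 .015 .1 0 1;0 0 0 0 0 0 1'
python3 - <<'E'
from h import *
import cv2
p=np.load("pose.npy");to(H2W(p,[-.185,.036,.068])[0],p[2],.4)
im=viewer.camera("top");cv2.imwrite("pics/t4.png",cv2.resize(im[140:360,230:530,::-1],None,fx=2.6,fy=2.6))
E
```

```text
clock: 6.5
eef_pos: [0.4499, -0.1892, 0.3244]
tool_rot: [0.7, 0.448, 0.48, -0.281]
ft_force: [-1.2, 0.9, -2.6]
grip_width: -0.0003
t 6.5 tip [ 0.4571 -0.1752  0.3179] shift [-0.2279 -0.0127  0.1017] turn [ 0.001 -0.009  0.041] j [-0.91  0.54  0.1   1.93  0.99  0.64] F [-1.2  0.9 -2.6]
```

View pics/t4.png

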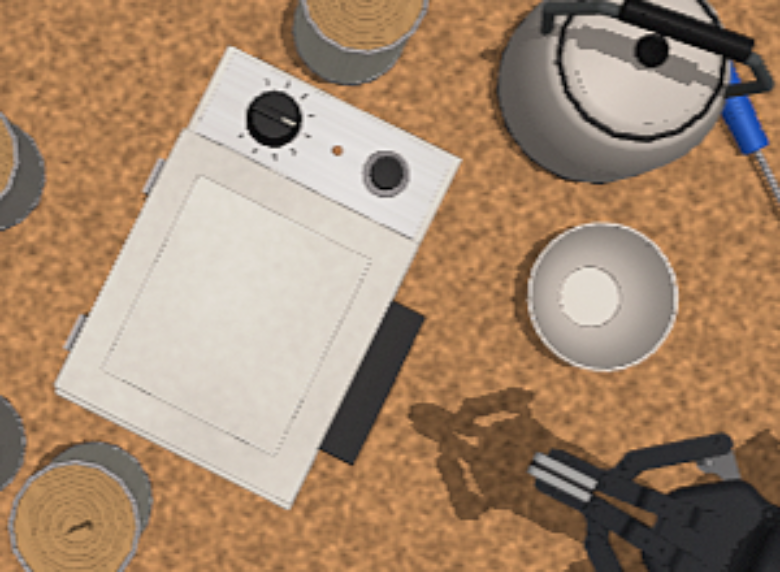

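The hotplate hasn't moved: the switch is at full-image (378,207) and the dial at (335,186). Descending for the second try.

```bash
python3 -m crank '-.0285 -.0016 .0127 0 0 0.005 1;-.0285 -.0016 .0127 0 0 .005 1;-.0285 -.0016 .0127 0 0 .005 1;-.0285 -.0016 .0127 0 0 .005 1;-.0285 -.0016 .0127 0 0 .005 1;-.0285 -.0016 .0127 0 0 .005 1;-.0285 -.0016 .0127 0 0 .005 1;-.027 -.0016 .012 0 0 .005 1;0 0 0 0 0 0 1'
python3 - <<'E'
from h import *
p=np.load("pose.npy");to(H2W(p,[-.119,.036,.067])[0],p[2],.4)
E
```

```text
clock: 7.3
eef_pos: [0.4574, -0.1922, 0.086]
tool_rot: [0.713, 0.452, 0.468, -0.262]
ft_force: [-0.4, 0.7, 0.1]
grip_width: 0.0
t 7.3 tip [ 0.4647 -0.1786  0.0788] shift [ 0.02   -0.0119  0.0704] turn [0.02  0.039 0.044] j [-0.9   0.79 -0.1   1.37  0.98  0.73] F [-0.4  0.7  0.1]
```

```bash
python3 -m crank '-.006 -.003 .004 .005 .02 .02 1;-.006 -.003 .004 .005 .02 .02 1;.004 -.003 .011 .005 0 0 1;.0045 -.003 .011 .005 0 0 1;.0045 0 .011 0 0 0 1;0 0 0 0 0 0 1'
python3 - <<'E'
from h import *
p=np.load("pose.npy");to(H2W(p,[-.119,.036,.067])[0],p[2],.4)
E
```

```text
clock: 7.8
eef_pos: [0.4711, -0.1569, 0.0829]
tool_rot: [0.71, 0.442, 0.472, -0.279]
ft_force: [-0.4, -0.8, -0.1]
grip_width: 0.0001
t 7.8 tip [ 0.4783 -0.1431  0.0762] shift [ 0.0054 -0.0077  0.0353] turn [0.008 0.009 0.02 ] j [-0.84  0.79 -0.15  1.31  1.03  0.79] F [-0.4 -0.8 -0.1]
```

```bash
python3 -m crank '-.007 -.003 .003 0 0 .02 1;-.007 -.003 .003 0 0 0 1;0 0 0 0 0 0 1'
python3 - <<'E'
from h import *
p=np.load("pose.npy");to(H2W(p,[-.119,.036,.067])[0],p[2],.4)
E
```

```text
clock: 8.05
eef_pos: [0.4675, -0.1561, 0.071]
tool_rot: [0.714, 0.437, 0.47, -0.28]
ft_force: [-0.1, -0.4, -0.1]
grip_width: -0.0003
t 8.05 tip [ 0.4747 -0.1423  0.0642] shift [ 0.0167 -0.0042  0.0314] turn [0.011 0.014 0.007] j [-0.84  0.8  -0.16  1.28  1.03  0.81] F [-0.1 -0.4 -0.1]
```

```bash
python3 -m crank '.004 -.001 .0105 0 0 .0 1;.004 -.001 .0105 0 0 0 1;.004 -.001 .0105 0 0 0 1;0 0 0 0 0 0 1'
python3 - <<'E'
from h import *
p=np.load("pose.npy");arc([4,8,12,16,20,24],a=.215,tau=.4)
E
```

```text
clock: 8.38
eef_pos: [0.4806, -0.1276, 0.0688]
tool_rot: [0.716, 0.435, 0.47, -0.279]
ft_force: [-0.4, 0.5, -0.7]
grip_width: 0.0001
t 8.3833 corner X Z lat [-0.2238 -0.0059 -0.0029] ang -1.5 rad 0.2239 F [-0.4  0.5 -0.7] j [-0.79  0.77 -0.23  1.16  1.07  0.91]
t 8.3833 tip [ 0.4879 -0.1138  0.062 ] shift [0.0108 0.0003 0.    ] turn [0.016 0.014 0.004] j [-0.79  0.77 -0.23  1.16  1.07  0.91] F [-0.4  0.5 -0.7]
4 [ 0.0305 -0.0027 -0.0026]
8 [ 0.0145  0.0001 -0.004 ]
12 [ 0.0147  0.0001 -0.003 ]
16 [ 0.0149  0.0001 -0.002 ]
20 [ 0.015   0.0001 -0.0009]
24 [0.015  0.0001 0.0001]
```

```bash
python3 -m crank '.002 -.001 .007 0 0 0 1;.0100 -.001 -.004 0 0 0 1;.0105 0 -.004 0 0 0 1;.0115 0 -.004 0 0 0 1;.012 0 -.003 0 0 0 1;.012 0 -.002 0 0 0 1;0 0 0 0 0 0 1'
python3 - <<'E'
from h import *
p=np.load("pose.npy");arc([16,20,24],a=.195,tau=.4)
E
```

```text
clock: 8.97
eef_pos: [0.4839, -0.1171, 0.1314]
tool_rot: [0.717, 0.434, 0.469, -0.278]
ft_force: [1.1, 0.5, -2.2]
grip_width: -0.0004
t 8.9667 corner X Z lat [-0.2129  0.0566 -0.0012] ang 14.9 rad 0.2203 F [ 1.1  0.5 -2.2] j [-0.77  0.66 -0.23  1.24  1.08  0.95]
t 8.9667 tip [ 0.4913 -0.1034  0.1245] shift [0.0107 0.0003 0.    ] turn [0.019 0.017 0.001] j [-0.77  0.66 -0.23  1.24  1.08  0.95] F [ 1.1  0.5 -2.2]
16 [ 0.0156 -0.0016  0.0233]
20 [ 0.0136  0.     -0.0008]
24 [0.0136 0.     0.0001]
```

```bash
python3 -m crank '.002 0 .011 0 0 0 1;.002 0 .011 0 0 0 1;.006 0 .006 0 0 0 1;0.01 0 0 0 0 0 1;0 0 0 0 0 0 1'
python3 - <<'E'
from h import *
import cv2
p=np.load("pose.npy");arc([20,24,28,32,36,40,44,48,52,56,60],a=.190,tau=.4)
cv2.imwrite("pics/s5.png",cv2.resize(viewer.camera("side")[120:320,180:400,::-1],None,fx=3,fy=3))
E
```

```text
clock: 9.38
eef_pos: [0.5008, -0.0921, 0.1421]
tool_rot: [0.719, 0.435, 0.47, -0.272]
ft_force: [1.1, 1.1, -2.3]
grip_width: -0.0003
t 9.3833 corner X Z lat [-0.1831  0.0672 -0.005 ] ang 20.2 rad 0.195 F [ 1.1  1.1 -2.3] j [-0.71  0.6  -0.28  1.12  1.1   1.08]
t 9.3833 tip [ 0.5082 -0.0786  0.1352] shift [0.0106 0.0005 0.    ] turn [0.028 0.024 0.007] j [-0.71  0.6  -0.28  1.12  1.1   1.08] F [ 1.1  1.1 -2.3]
20 [ 0.0079 -0.005   0.0043]
24 [0.0133 0.0001 0.    ]
28 [0.0132 0.0001 0.001 ]
32 [0.0131 0.     0.0019]
36 [0.013  0.     0.0028]
40 [ 0.0128 -0.      0.0037]
44 [ 0.0125 -0.      0.0046]
48 [ 0.0121 -0.0001  0.0054]
52 [ 0.0117 -0.0001  0.0063]
56 [ 0.0112 -0.0001  0.0071]
60 [ 0.0107 -0.0001  0.0078]
```

View pics/s5.png

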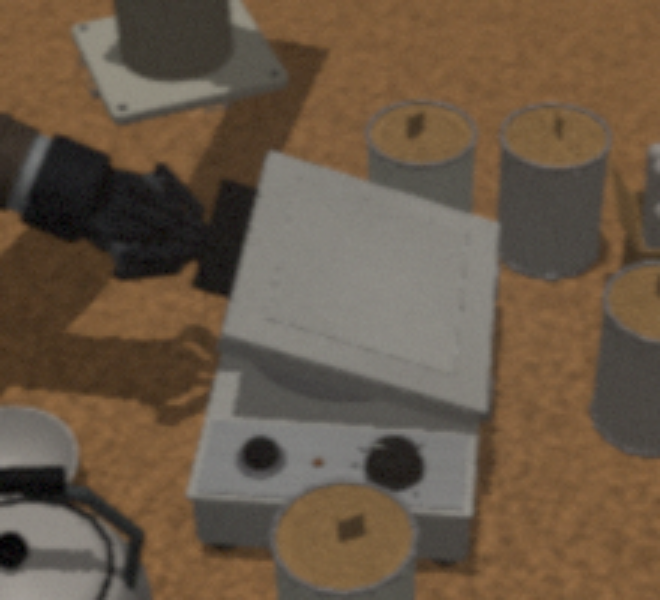

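The finger is now well under the grip, and the force reads -2.3 N. Continuing the arc.

```bash
python3 -m crank '.0133 0 0.0005 0 0 0 1;.0132 0 .001 0 0 0 1;.0131 0 .002 0 0 0 1;.013 0 .003 0 0 0 1;.0128 0 .004 0 0 0 1;.0125 0 .005 0 0 0 1'
python3 - <<'E'
from h import *
arc([44,48,52,56,60,64,68,72,76,80],a=.190,tau=.4)
E
```

```text
clock: 9.93
eef_pos: [0.5205, -0.0552, 0.2049]
tool_rot: [0.722, 0.431, 0.468, -0.271]
ft_force: [-0.9, -1.6, -0.5]
grip_width: -0.0001
t 9.9333 corner X Z lat [-0.1411  0.1299 -0.0059] ang 42.6 rad 0.1918 F [-0.9 -1.6 -0.5] j [-0.62  0.46 -0.29  1.07  1.13  1.29]
t 9.9333 tip [ 0.528  -0.0416  0.1979] shift [0.0105 0.0006 0.    ] turn [ 0.033  0.028 -0.001] j [-0.62  0.46 -0.29  1.07  1.13  1.29] F [-0.9 -1.6 -0.5]
44 [ 0.0113 -0.0061  0.0056]
48 [ 0.0121 -0.0002  0.0054]
52 [ 0.0117 -0.0002  0.0062]
56 [ 0.0113 -0.0003  0.007 ]
60 [ 0.0108 -0.0003  0.0078]
64 [ 0.0102 -0.0003  0.0085]
68 [ 0.0096 -0.0003  0.0092]
72 [ 0.0089 -0.0003  0.0098]
76 [ 0.0082 -0.0004  0.0104]
80 [ 0.0074 -0.0004  0.011 ]
```

```bash
python3 -m crank '.0115 0 .0055 0 0 0 1;.012 0 .0055 0 0 0 1;.0117 0 .0062 0 0 0 1;.0113 0 .007 0 0 0 1;.0108 0 .0078 0 0 0 1;.0102 0 .0085 0 0 0 1'
python3 - <<'E'
from h import *
import cv2
arc([68,71,74,77,80,83,86,89,92,95,98,101,104,107],a=.190,tau=.4)
cv2.imwrite("pics/s6.png",cv2.resize(viewer.camera("side")[70:320,160:440,::-1],None,fx=2.4,fy=2.4))
E
```

```text
clock: 10.43
eef_pos: [0.5514, 0.0025, 0.2506]
tool_rot: [0.724, 0.429, 0.467, -0.272]
ft_force: [-0.6, -0.2, 0.0]
grip_width: 0.0003
t 10.4333 corner X Z lat [-0.0757  0.1756 -0.0074] ang 66.7 rad 0.1912 F [-0.6 -0.2  0. ] j [-0.49  0.34 -0.33  0.86  1.14  1.62]
t 10.4333 tip [0.559  0.016  0.2436] shift [0.0105 0.0006 0.    ] turn [ 0.035  0.029 -0.007] j [-0.49  0.34 -0.33  0.86  1.14  1.62] F [-0.6 -0.2  0. ]
68 [ 0.0082 -0.0078  0.0091]
71 [ 0.0067 -0.0003  0.0073]
74 [ 0.0064 -0.0003  0.0077]
77 [ 0.0059 -0.0003  0.008 ]
80 [ 0.0055 -0.0003  0.0083]
83 [ 0.0051 -0.0003  0.0086]
86 [ 0.0046 -0.0003  0.0088]
89 [ 0.0042 -0.0003  0.009 ]
92 [ 0.0037 -0.0003  0.0092]
95 [ 0.0032 -0.0003  0.0094]
98 [ 0.0027 -0.0004  0.0096]
101 [ 0.0022 -0.0004  0.0097]
104 [ 0.0017 -0.0004  0.0098]
107 [ 0.0012 -0.0004  0.0099]
```

View pics/s6.png

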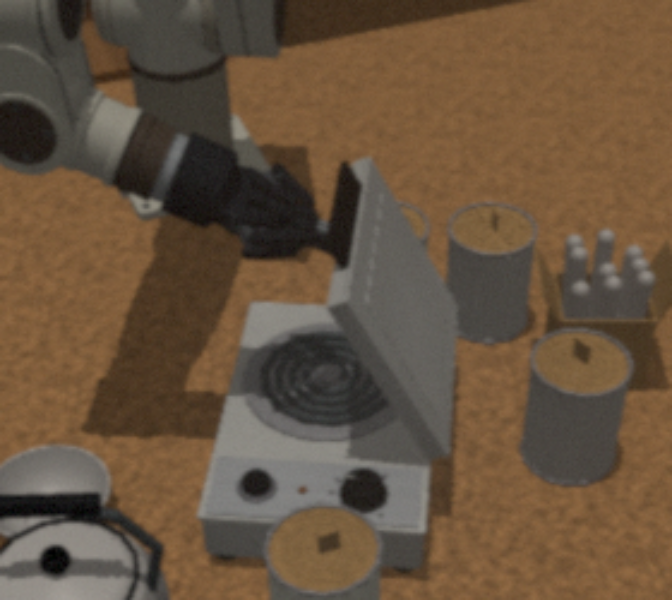

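The cover is up at about 65°, with the finger inside it. I'll continue slowly past upright.

```bash
python3 -m crank '.008 0 .008 0 0 0 1;.0067 0 .0073 0 0 0 1;.0064 0 .0077 0 0 0 1;.006 0 .008 0 0 0 1;.0055 0 .0083 0 0 0 1;.0051 0 .0086 0 0 0 1;.0046 0 .0088 0 0 0 1;.0042 0 .009 0 0 0 1;.0037 0 .0092 0 0 0 1'
python3 - <<'E'
from h import *
arc([95,98,101,104,107],a=.190,tau=.4)
E
```

```text
clock: 11.23
eef_pos: [0.5942, 0.0821, 0.2643]
tool_rot: [0.724, 0.428, 0.467, -0.273]
ft_force: [-0.6, 1.6, 0.1]
grip_width: -0.0002
t 11.2333 corner X Z lat [ 0.0147  0.1893 -0.0093] ang 94.4 rad 0.1899 F [-0.6  1.6  0.1] j [-0.3   0.28 -0.39  0.47  1.1   2.03]
t 11.2333 tip [0.6017 0.0956 0.2573] shift [0.0105 0.0006 0.    ] turn [ 0.033  0.029 -0.009] j [-0.3   0.28 -0.39  0.47  1.1   2.03] F [-0.6  1.6  0.1]
95 [ 0.0034 -0.0097  0.0089]
98 [ 0.0027 -0.0003  0.0096]
101 [ 0.0022 -0.0003  0.0097]
104 [ 0.0017 -0.0003  0.0098]
107 [ 0.0012 -0.0003  0.0099]
```

```bash
python3 -m crank '.003 0 .009 0 0 0 1;.0025 0 .0095 0 0 0 1;.002 0 .0095 0 0 0 1;.0015 0 .0095 0 0 0 1;0 0 0 0 0 0 1;0 0 0 0 0 0 1'
python3 - <<'E'
from h import *
import cv2
arc([107],a=.190,tau=.4)
cv2.imwrite("pics/s7.png",cv2.resize(viewer.camera("side")[50:330,160:440,::-1],None,fx=2.1,fy=2.1))
E
```

```text
clock: 11.73
eef_pos: [0.6114, 0.1165, 0.2527]
tool_rot: [0.725, 0.428, 0.464, -0.275]
ft_force: [-0.4, 0.9, -0.7]
grip_width: 0.0003
t 11.7333 corner X Z lat [ 0.0531  0.1776 -0.009 ] ang 106.6 rad 0.1854 F [-0.4  0.9 -0.7] j [-0.23  0.3  -0.42  0.31  1.06  2.17]
t 11.7333 tip [0.6188 0.13   0.2456] shift [0.0105 0.0005 0.    ] turn [ 0.028  0.031 -0.013] j [-0.23  0.3  -0.42  0.31  1.06  2.17] F [-0.4  0.9 -0.7]
107 [ 0.0057 -0.0093  0.0082]
```

View pics/s7.png

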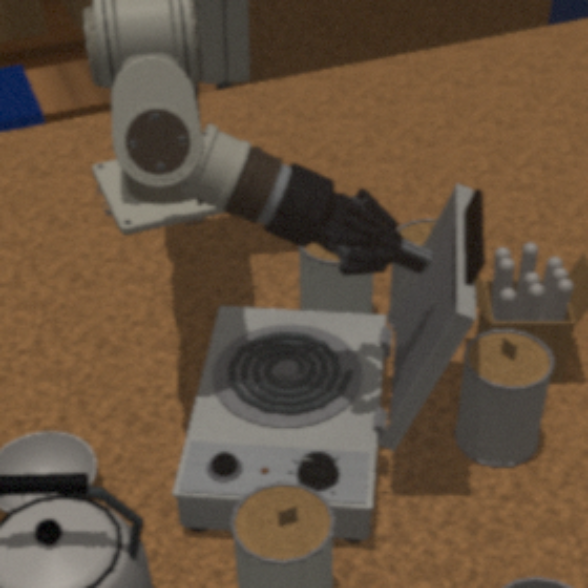

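The cover now leans back open past upright. Retracting.

```bash
python3 -m crank '-.0085 0 -.0203 0 0 0 1;-.0085 0 -.0203 0 0 0 1;-.0085 0 -.0203 0 0 0 1;-.0085 0 -.0203 0 0 0 1;-.0085 0 -.0203 0 0 0 1;-.0085 0 -.0203 0 0 0 1;-.0085 0 -.0203 0 0 0 1;-.0085 0 -.0203 0 0 0 1;-.0085 0 -.0203 0 0 0 1;-.0085 0 -.0203 0 0 0 1;0 0 0 0 -.117 0 1;0 0 0 0 -.117 0 1;0 0 0 0 -.117 0 1;0 0 0 0 -.117 0 1;0 0 0 0 -.117 0 1;0 0 0 0 -.117 0 1;0 0 0 0 -.117 0 1;0 0 0 0 -.117 0 1;0 0 0 0 -.117 0 1;0 0 0 0 -.117 0 1'
python3 - <<'E'
from h import *
import cv2
p=np.load("pose.npy");to(H2W(p,[-.055,-.118,.12])[0],p[2],np.pi/2)
im=viewer.camera("top");cv2.imwrite("pics/t8.png",cv2.resize(im[100:360,200:500,::-1],None,fx=2.2,fy=2.2))
E
```

```text
clock: 13.45
eef_pos: [0.4922, -0.1063, 0.2607]
tool_rot: [0.868, 0.495, -0.033, 0.013]
ft_force: [0.3, 0.1, -0.3]
grip_width: 0.0002
t 13.45 tip [ 0.4914 -0.1073  0.2438] shift [0.0774 0.1479 0.117 ] turn [-0.013  0.07  -0.063] j [-0.18  0.27  0.07  1.41 -0.06  1.93] F [ 0.3  0.1 -0.3]
```

View pics/t8.png

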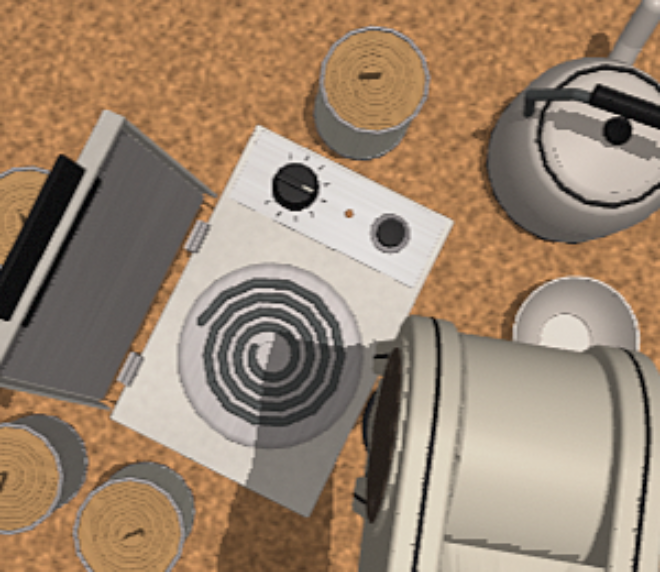

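The cover leans open untouched. The switch is still at full-image (377,206). Moving above it.

```bash
python3 -m crank '.0129 .0247 .01 0 .035 -.03 1;.0129 .0247 .01 -.01 .035 -.03 1;.0129 .0247 .01 0 0 0 1;.0129 .0247 .01 0 0 0 1;.0129 .0247 .02 0 0 0 1;.0129 .0247 .02 0 0 0 1;0 0 0 0 0 0 1'
python3 - <<'E'
from h import *
p=np.load("pose.npy");to(H2W(p,[-.055,-.118,.095])[0],p[2],np.pi/2)
E
```

```text
clock: 14.08
eef_pos: [0.6638, -0.1028, 0.174]
tool_rot: [0.849, 0.528, 0.002, -0.008]
ft_force: [-1.7, 0.5, -2.0]
grip_width: -0.0001
t 14.0833 tip [ 0.6637 -0.1025  0.157 ] shift [-0.0222 -0.0002  0.0618] turn [-0.012 -0.012  0.012] j [-0.16  0.63  0.41  1.36  0.01  1.87] F [-1.7  0.5 -2. ]
```

```bash
python3 -m crank '-.011 0 .015 -.012 -.012 .012 1;-.011 0 .015 0 0 0 1;0 0 .015 0 0 0 1;0 0 .01 0 0 0 1;0 0 0 0 0 0 1'
python3 - <<'E'
from h import *
import cv2
p=np.load("pose.npy");to(H2W(p,[-.055,-.118,.079])[0],p[2],np.pi/2)
im=viewer.camera("side");cv2.imwrite("pics/s9.png",cv2.resize(im[150:350,180:400,::-1],None,fx=3,fy=3))
E
```

```text
clock: 14.5
eef_pos: [0.6502, -0.1262, 0.1119]
tool_rot: [0.853, 0.522, -0.002, -0.006]
ft_force: [-1.2, 0.2, -0.4]
grip_width: -0.0002
t 14.5 tip [ 0.6501 -0.1261  0.0949] shift [0.0055 0.001  0.0159] turn [-0.012 -0.004 -0.001] j [-0.19  0.65  0.28  1.21  0.01  1.85] F [-1.2  0.2 -0.4]
```

View pics/s9.png

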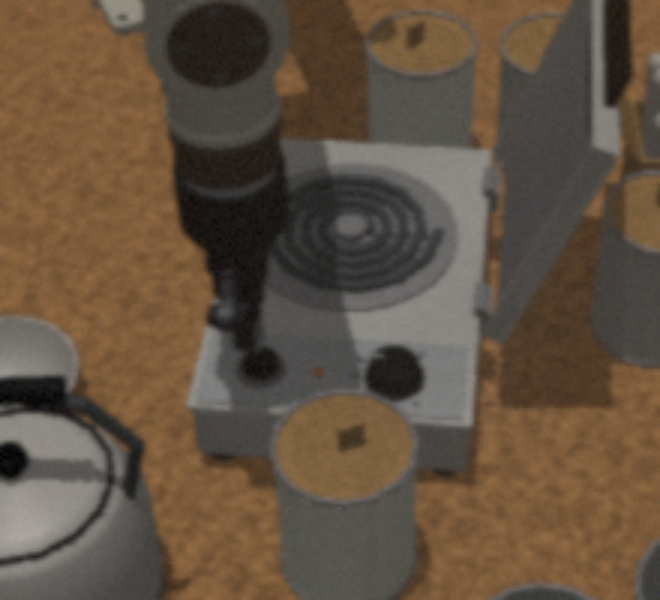

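The tip is just short of the button, about 5 mm towards the hotplate's front. I'll correct that, then press gently.

```bash
python3 -m crank '.0055 .001 .003 0 0 0 1;0 0 .004 0 0 0 1;0 0 .003 0 0 0 1;0 0 .003 0 0 0 1'
python3 -c "
from h import *
p=np.load('pose.npy');to(H2W(p,[-.055,-.118,.079])[0],p[2],np.pi/2)"
```

```text
clock: 14.88
eef_pos: [0.6565, -0.1219, 0.1045]
tool_rot: [0.853, 0.522, 0.002, -0.004]
ft_force: [0.3, -0.1, -0.0]
grip_width: 0.0
t 14.8833 tip [ 0.6565 -0.1217  0.0875] shift [-0.0013 -0.0028  0.0085] turn [-0.004 -0.007 -0.001] j [-0.19  0.66  0.28  1.19  0.01  1.86] F [ 0.3 -0.1 -0. ]
```

```bash
python3 -m crank '0 -.0015 .004 0 0 0 1;0 0 .004 0 0 0 1;0 0 .004 0 0 0 1;0 0 .004 0 0 0 1'; python3 -m crank '0 0 .004 0 0 0 1;0 0 .004 0 0 0 1'
```

```text
clock: 15.22
eef_pos: [0.6566, -0.1214, 0.0969]
tool_rot: [0.853, 0.522, 0.004, -0.0]
ft_force: [-10.8, 1.3, 25.3]
grip_width: 0.0001
clock: 15.38
eef_pos: [0.6565, -0.1214, 0.097]
tool_rot: [0.853, 0.523, 0.006, 0.002]
ft_force: [-7.7, 0.5, 18.0]
grip_width: 0.0
```

The press bottomed out at tip z = 0.080 m (expected 0.080) with about 20 N. Withdrawing.

```bash
python3 -m crank '0 0 0 0 0 0 1;0 0 0 0 0 0 1;0 0 -.015 0 0 0 1;0 0 -.02 0 0 0 1;0 0 -.025 0 0 0 1;0 0 -.025 0 0 0 1;-.02 0 -.03 0 0 0 1;-.035 0 -.02 0 0 0 1;-.035 0 0 0 0 0 1;-.035 0 0 0 0 0 1;-.035 0 0 0 0 0 1;0 0 0 0 0 0 1;0 0 0 0 0 0 1'
python3 - <<'E'
from h import *
import cv2
a=viewer.camera("side")[110:330,190:400,::-1];b=viewer.camera("top")[100:320,230:440,::-1]
cv2.imwrite("pics/f.png",cv2.resize(np.hstack([a,b]),(798,418)))
E
```

```text
clock: 16.47
eef_pos: [0.5809, -0.2659, 0.2295]
tool_rot: [0.85, 0.526, 0.005, -0.001]
ft_force: [0.7, 0.1, 0.5]
grip_width: 0.0001
```

View pics/f.png

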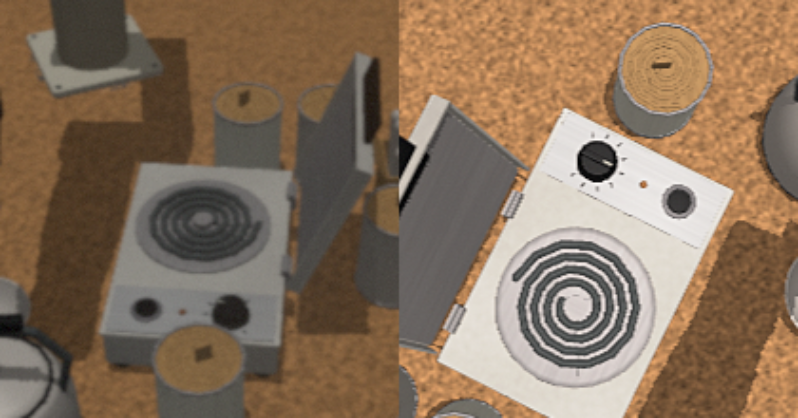

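The cover leans open and the switch and dial haven't moved from their pixels. The dial marker is unchanged and the arm is clear, so I'm handing in.

```bash
python3 -c "
from workcell import order
print(order.job_done())"
```

```text
the job is handed in; nothing more can be done
None
```

The cover is open and leaning back on its own, the switch is pressed down, and I've handed the job in at about 16.5 s of the 48 s allowed. No verdict came back.

- **Cover:** On the first try the cover slipped off the fingertip partway up and fell shut. I backed out and tried again with the finger flatter and further under the grip, then raised the cover slowly (about 0.7 rad/s average tip speed) past upright. The gripper stayed shut, so the cover was never pinched. I could only judge its final angle from the pictures.
- **Switch:** I pressed it only after the cover was open and clear of the arm. The fingertip stopped at 0.080 m with about 18–25 N, which matches the full 6 mm of travel. I inferred this from height and force, because the switch position itself can't be read.
- **Hotplate and dial:** In the last pictures the hotplate is within about 1 pixel (roughly 2 mm) of where it started, and the dial marker looks unchanged.
- **Bystanders:** The items visible in the last pictures look undisturbed. They were cropped, so the bowl, kettle, screwdriver, candle box and some of the tins were not fully re-checked. The arm did not come near them.
- **Force readings:** Noise of about 1–2 N made light contact with the cover hard to detect, so I relied on pictures to tell whether it was still on the finger.

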